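Clamp the stuck jar

ROBOT

A 6-joint arm with a two-finger parallel gripper is mounted at the origin on the work surface. World frame = base frame: x ahead of the robot, y to its left, z up, the work surface at z = 0. Lengths are in m, angles in rad, forces in N, time in s.
With the tool pointing down it reaches from about 0.35 to 0.775 m from the base axis. Payload 5.5 kg.
Tool frame: the origin (TCP) lies at the very end of the fingers, on their centre line; the grasp point (between the pads) lies 19 mm behind it; x points along the fingers, y is the direction in which the jaws open and shut, and the axes are right-handed (so a half turn about x gives the same grasp; the last joint's range is limited). The gripper opens to 85 mm and grips with 20 to 120 N. Pads are 22 mm wide; open, the fingers measure 114 mm over their backs; the gripper's body (76 mm by 85 mm) begins 54 mm behind the grasp point. The pads swing forward as they close: fully open they stand 13 mm farther back than shut.
Start: joints at [1.008, 0.313, 0.046, 1.304, 0, 1.431], TCP at [0.236, 0.524, 0.231] pointing down, gripper open.
Joint ranges: [-2.76, 2.76], [-0.86, 1.69], [-1.03, 1.26], [-2.2, 2.34], [-1.47, 1.5], [-3.14, 3.14]. Speed limits (rad/s): [2.57, 2.57, 3.14, 3.14, 3.14, 3.14].

INTERFACE

Orientations are given as a unit quaternion [w, x, y, z].
In Python, from workcell import env gives the robot as it stands.
- The arm moves only by the tool drive_tool, never from a script. Its argument "plan" is a list that holds one entry, the list of rows, each a list of 7 numbers: the shift along the tool's x, y, z in cm, then the turn, a rotation vector about the tool's x, y, z in degrees, then the opening, from 0 (shut) to 1 (fully open). In form: [[[tx, ty, tz, wx, wy, wz, fingers], ...]]. A call has exactly 5 rows; each row shifts and turns the commanded pose from where the row before left it, along the tool's axes as they then stand; what a row does not reach is not made up. A row lasts 1/12 s, in which the tool goes at most 41.7 mm and 7.16 degrees, less where a joint would pass 70% of its speed; a pose out of reach is approached as far as the arm can. A call with a gripper value outside its range is refused whole. The fingers move at their own pace and stop on an object; "squeeze" is the grip in N (left out, the last holds). Time passes only in rows, so rows that do not move let the fingers close, or fill a call up. It gives the time, the measured TCP pose, the force and the opening at its end, in the units of the state.
- env.get_state(): the state, without advancing time (a new reading comes with each control period).
- env.read_camera(name): name is "scene" or "top" or "wrist"; returns the picture (480x640x3 uint8, red, green, blue); there is no depth.
- env.camera_model(name): a dict with "camera_matrix" (3x3 intrinsics, pixels), "camera_from_world" (4x4, takes a point from world to camera coordinates); the wrist camera has in their place "T_tool_cam" (4x4, takes a point from camera to tool coordinates, whose origin is the TCP and whose axes are the tool frame's). Camera axes: x right, y down, z forward; pixel columns grow to the right and rows downward; lengths in m; the calibration is good to about 2 mm. A picture is of the moment at which its call begins: read the wrist's pose just before it. camera_model takes no time and is no camera call.
- env.hand_in(): hands the job in, once; it reports no verdict.
The state is a dict: "clock": time; "joint_pos": joint angles; "qvel": joint speeds; "tau": joint torques, N m; "tcp_pos": TCP position; "orientation": TCP orientation; "wrist_force": force on the tool from outside, world axes, zero at the start; "ft_torque": the same for the moment, N m; "finger_gap": finger opening in m.
Only numpy, scipy, OpenCV 4.12 (cv2) and the standard library are available. Lean on these libraries where they do the work, as an engineer would, in place of code of your own. Each camera call takes 0.05 s, during which the arm holds its last target.

TASK

The lid of the green jar is stuck, so fix the jar in the wooden jar clamp: slide the loose jaw along its track until the standing jar is snug between the two cork faces, then turn the T-bar knob on the jaw clockwise as far as it goes to lock the jaw there. Keep the jar upright on the board and leave the gauge ring, the dish of marbles and the saucer where they are.

Things in the scene. Friction and masses are not known exactly. Their poses are not given: they have to be found in the camera images.
- jar_clamp: wooden jar clamp fixed to the shelf: a board 140 (x) x 390 (y) x 18 mm (z); origin at the centre of its underside. The jaw slides along the board's y axis. At the +y end stands the fixed jaw, 90 wide and 44 mm high above the board, its flat cork face at y = +100 mm looking to -y. The sliding jaw is nearer the -y end
- jaw (a joint): travel of the sliding jaw along the board's +y, towards the fixed jaw (m, 0 to 0.125). Its cork face (86 wide, top 38 mm above the board) lies at board y = -58 mm + travel, so the jar is snug when this reads 0.090. It slides with about 2.5 N while the knob is loose and holds fast when the knob is tight
- jaw_face (a point): centre of the sliding jaw's cork face, 38 mm above the underside of the board; axes as the board's. Behind it the carriage block, 64 mm wide, its top 49 mm above the underside of the board, reaches 106 mm back from the face
- clamp_knob (a joint): angle of the clamp knob (rad, 0 to 1.4), growing clockwise seen from above. Near 0 the bar lies along the track and the jaw is free; from about 1 rad it bites; 1.4 is the stop, tight, with the bar nearly across the track
- knob_grip (a point): centre of the knob's T-bar, on the knob's upright axis, 72 mm behind the sliding cork face and 76 mm above the underside of the board; rides with the jaw and turns with the knob. The bar is 58 mm long along this point's y, 14 mm thick along x, 24 mm high
- jar: closed green glass jar with a tin lid, 68 mm diameter, 85 mm high, 0.4 kg, standing loose on the board between the two cork faces; origin at the centre of its underside, z up
- gauge_ring: boxwood gauge ring, outer diameter 42, 10 mm high, lying on the board behind the fixed jaw; origin at the centre of its underside
- marble_dish: white enamel dish with clay marbles, 124 mm diameter, about 40 mm high; origin at the centre of its underside
- saucer: white porcelain saucer, 130 mm diameter, 18 mm high; origin at the centre of its underside
Mind the look-alikes: they are no part of the job. Of the things like the jar, leave any that is pink or red; of the rest the larger one is meant.

How it is judged:
At the end, for the whole second after the job is handed in: The jar stands upright (within 0.08 rad) and still on the board between the two cork faces, its centre within 35 mm of the board's middle line, with at most 3 mm of play in all (jaw travel at least 0.087), and the clamp knob is turned to beyond 1.2 rad (stop at 1.4) (value of joint jaw between 0.087 and 0.094 m and value of joint clamp_knob above 1.2 rad and x of jar in the frame of jar_clamp between -0.035 and 0.035 m and y of jar in the frame of jar_clamp between 0.058 and 0.074 m and height (world z) of jar below 0.023 m and angle between jar's own z axis and vertical below 0.08 rad and linear speed of jar below 0.02 m/s); the robot touches nothing.
It fails at once if the jar is tipped by more than 0.4 rad (angle between jar's own z axis and vertical above 0.4 rad).
It fails at once if the gauge ring, the marble dish or the saucer is moved by more than 30 mm (distance of any of gauge_ring, marble_dish, saucer from where it was at the start of the episode above 0.03 m).
It also fails if it takes over 38 s, if anything falls off the work surface, if the arm or the gripper's body presses on something with over 40 N, if the wrist force passes 120 N, or if a joint passes its speed limit or range.

## Working session

There is one attempt and no reset: what is moved stays moved. The work goes in short steps, Python scripts to look and compute and a tool call to move; the robot and the scene stay as the last step left them, time stands still between calls to the robot, and variables do not carry over. Pictures are saved under pics/ and viewed, and the job is handed in when it is done.

Besides the shell and the picture viewer there is one more tool, called after ">>>" as name(argument=value, ...) on one line, values as JSON. drive_tool: Moves the arm, as the interface text tells. Its arguments: {"type":"object","properties":{"plan":{"type":"array","items":{"type":"array","items":{"type":"array","items":{"type":"number"}}}},"squeeze":{"type":"number"}},"required":["plan"]}

```bash
mkdir -p pics; ls; python3 - <<'E'
from workcell import env
import cv2,numpy as np
np.set_printoptions(precision=4,suppress=True)
s=env.get_state()
for k,v in s.items(): print(k,v)
for n in ("scene","top","wrist"):
    im=env.read_camera(n); cv2.imwrite(f"pics/{n}0.png",im[:,:,::-1])
    m=env.camera_model(n)
    for k,v in m.items(): print(n,k,np.array(v) if not isinstance(v,str) else v)
E
```

```text
pics
clock 0.0
joint_pos [ 1.0084  0.314   0.0449  1.3036 -0.      1.4312]
qvel [-0.0004 -0.0002 -0.0007 -0.001  -0.0006  0.0002]
tau [  0.0007 -48.0627  29.8531   0.0193  -0.0001   0.    ]
tcp_pos [0.2357 0.5239 0.2304]
orientation [ 0.6911  0.1477  0.6916 -0.149 ]
wrist_force [-0.229   0.4538  0.0868]
ft_torque [ 0.0133 -0.0199  0.0162]
finger_gap 0.08584471987442838
scene camera_matrix [[580.0199   0.     319.913 ]
 [  0.     580.0199 246.3683]
 [  0.       0.       1.    ]]
scene camera_from_world [[-0.769   0.6392  0.0108  0.3554]
 [ 0.3779  0.4681 -0.7988 -0.154 ]
 [-0.5156 -0.6102 -0.6015  1.6438]
 [ 0.      0.      0.      1.    ]]
top camera_matrix [[609.3982   0.     310.1124]
 [  0.     609.3982 249.4083]
 [  0.       0.       1.    ]]
top camera_from_world [[ 0.0141 -0.9998 -0.0127  0.0364]
 [-0.9822 -0.0115 -0.1873  0.4997]
 [ 0.1871  0.0151 -0.9822  1.5283]
 [ 0.      0.      0.      1.    ]]
wrist camera_matrix [[373.7642   0.     322.8745]
 [  0.     373.7642 238.6633]
 [  0.       0.       1.    ]]
wrist T_tool_cam [[-0.0001 -0.2656  0.9641 -0.1441]
 [ 1.     -0.      0.0001  0.0001]
 [-0.      0.9641  0.2656 -0.0662]
 [ 0.      0.      0.      1.    ]]
```

View pics/scene0.png

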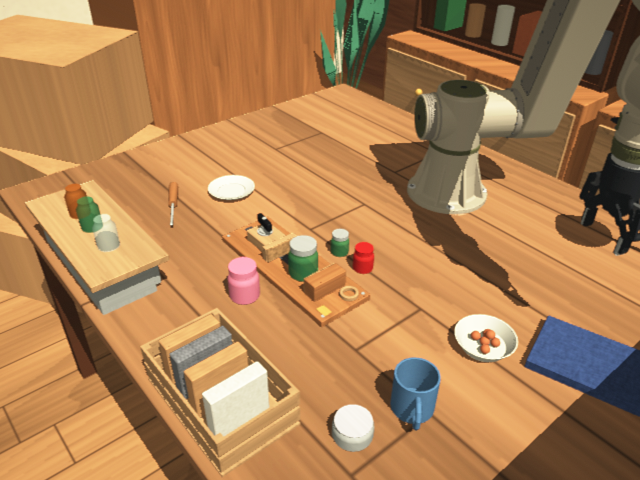

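View pics/top0.png

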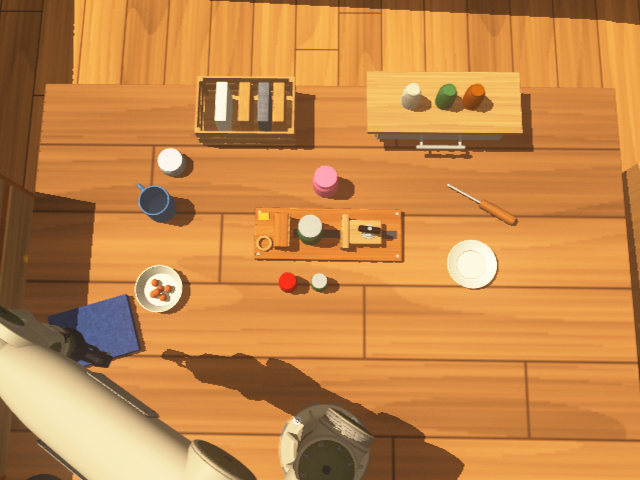

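View pics/wrist0.png

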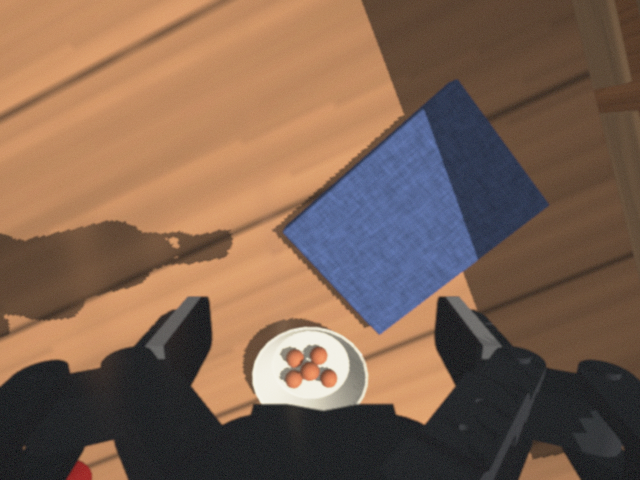

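```bash
python3 - <<'E'
import cv2
a=cv2.imread("pics/top0.png")[195:300,240:420]; cv2.imwrite("pics/topc.png",cv2.resize(a,None,fx=4.4,fy=4.4,interpolation=cv2.INTER_CUBIC))
a=cv2.imread("pics/scene0.png")[190:330,210:385]; cv2.imwrite("pics/scenec.png",cv2.resize(a,None,fx=4,fy=4,interpolation=cv2.INTER_CUBIC))
E
```

```text
(no output)
```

View pics/topc.png

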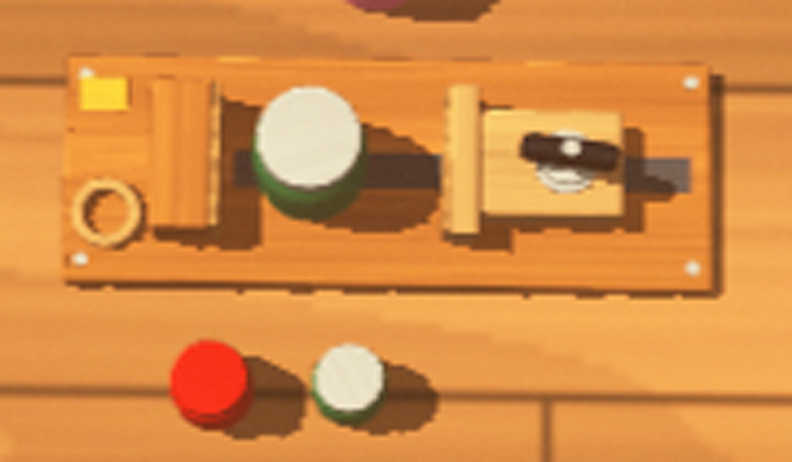

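View pics/scenec.png

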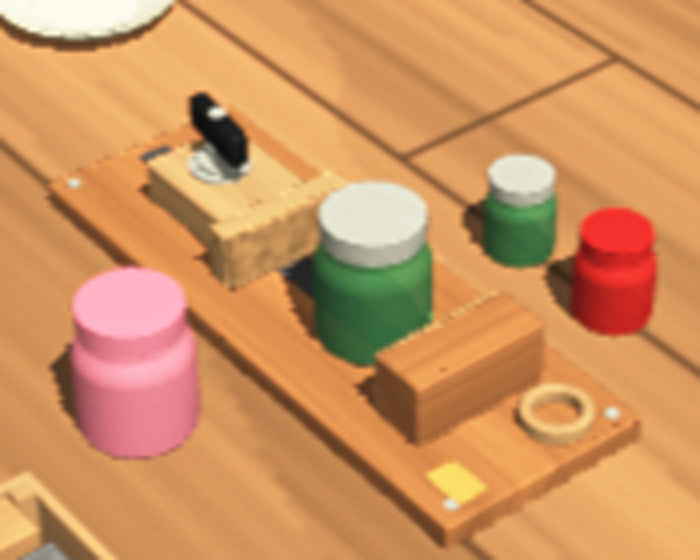

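```bash
cat > h.py <<'E'
import numpy as np, cv2
from workcell import env
np.set_printoptions(precision=4,suppress=True)
def ray(n,uv,T=None):
    m=env.camera_model(n);K=np.array(m["camera_matrix"])
    d=np.linalg.inv(K)@np.array([uv[0],uv[1],1.])
    if T is None: E=np.linalg.inv(np.array(m["camera_from_world"]))
    else: E=T@np.array(m["T_tool_cam"])
    return E[:3,3],E[:3,:3]@d
def onz(n,uv,z,T=None):
    o,d=ray(n,uv,T); return o+d*(z-o[2])/d[2]
def two(r1,r2):
    (o1,d1),(o2,d2)=r1,r2
    A=np.stack([d1,-d2],1);t=np.linalg.lstsq(A,o2-o1,rcond=None)[0]
    p,q=o1+t[0]*d1,o2+t[1]*d2
    return (p+q)/2,np.linalg.norm(p-q)
def toolT(s):
    from scipy.spatial.transform import Rotation as R
    w,x,y,z=s["orientation"];T=np.eye(4);T[:3,:3]=R.from_quat([x,y,z,w]).as_matrix();T[:3,3]=s["tcp_pos"];return T
E
python3 - <<'E'
from h import *
t=lambda u,v:(240+u/4.4,195+v/4.4)
s=lambda u,v:(210+u/4,190+v/4)
c={k:onz("top",t(*p),.018) for k,p in dict(TL=(69,58),TR=(710,66),BR=(711,291),BL=(66,284)).items()}
for k in c: print(k,c[k])
print("len",np.linalg.norm(c["TL"]-c["TR"]),np.linalg.norm(c["BL"]-c["BR"]),"wid",np.linalg.norm(c["TL"]-c["BL"]),np.linalg.norm(c["TR"]-c["BR"]))
cen=sum(c.values())/4; e=(c["TL"]-c["TR"]+c["BL"]-c["BR"]); yaw=np.arctan2(-e[0],e[1]); print("centre",cen,"yaw deg",np.degrees(yaw))
sc=[onz("scene",s(*p),.018) for p in ((50,185),(640,420),(445,533))]; print("scene corners",sc)
# white knob cap top z=.088
a=onz("top",t(570,148),.088); print("cap",a, two(ray("top",t(570,148)),ray("scene",s(217,113))))
b1,b2=onz("top",t(522,145),.088),onz("top",t(618,158),.088); print("bar",b1,b2,np.linalg.norm(b1-b2))
R=np.array([[np.cos(yaw),-np.sin(yaw)],[np.sin(yaw),np.cos(yaw)]])
f=lambda p:R.T@(p[:2]-cen[:2])
print("board frame: cap",f(a),"bar",f(b1),f(b2))
print("jar lid",f(onz("top",t(309,136),.103)), "jaw face top", f(onz("top",t(447,86),.056)),f(onz("top",t(444,233),.056)),"fixed",f(onz("top",t(218,82),.062)))
E
```

```text
TL [0.6152 0.1903 0.018 ]
TR [ 0.6144 -0.1982  0.018 ]
BR [ 0.4763 -0.1969  0.018 ]
BL [0.476  0.1878 0.018 ]
len 0.3885090759762012 0.3846811952040745 wid 0.13930120501225263 0.13813293136111965
centre [ 0.5455 -0.0042  0.018 ] yaw deg -0.0337205401646895
scene corners [array([ 0.6162, -0.1912,  0.018 ]), array([0.4833, 0.1959, 0.018 ]), array([0.6215, 0.1957, 0.018 ])]
cap [ 0.5467 -0.1075  0.088 ] (array([ 0.5466, -0.1072,  0.0866]), np.float64(0.0011210920220699585))
bar [ 0.5482 -0.0799  0.088 ] [ 0.5412 -0.135   0.088 ] 0.05555992957889044
board frame: cap [ 0.0013 -0.1033] bar [ 0.0027 -0.0757] [-0.0043 -0.1308]
jar lid [0.0032 0.0468] jaw face top [ 0.0452 -0.0335] [-0.0432 -0.0322] fixed [0.0446 0.1015]
```

```bash
python3 - <<'E'
from h import *
s=env.get_state();T=toolT(s);print(T)
for n in "yz":
    v=T[:3,"xyz".index(n)];print(n,"yaw",np.degrees(np.arctan2(v[1],v[0])))
g=np.array([.546,-.107,.19]);print("delta tool cm",100*T[:3,:3].T@(g-T[:3,3]))
E
```

```text
[[-0.0008  0.4103  0.9119  0.2357]
 [-0.0012  0.9119 -0.4103  0.524 ]
 [-1.     -0.0014 -0.0002  0.2306]
 [ 0.      0.      0.      1.    ]]
y yaw 65.77455417165379
z yaw -24.225462234054383
delta tool cm [  4.1108 -44.811   54.1882]
```

>>> drive_tool(plan=[[[0.2,-2.6,3.15,0,0,0,1],[0.2,-2.6,3.15,0,0,0,1],[0.2,-2.6,3.15,0,0,0,1],[0.2,-2.6,3.15,0,0,0,1],[0.2,-2.6,3.15,0,0,0,1]]])

```text
clock: 0.57
tcp_pos: [0.3263, 0.3395, 0.2209]
orientation: [0.691, 0.148, 0.691, -0.148]
wrist_force: [0.1, -0.5, 0.1]
finger_gap: 0.0854
```

>>> drive_tool(plan=[[[0.2,-2.6,3.15,0,0,0,1],[0.2,-2.6,3.15,0,0,0,1],[0.2,-2.6,3.15,0,0,0,1],[0.2,-2.6,3.15,0,0,0,1],[0.2,-2.6,3.15,0,0,0,1]]])

```text
clock: 0.98
tcp_pos: [0.4168, 0.1562, 0.2112]
orientation: [0.691, 0.148, 0.691, -0.148]
wrist_force: [0.1, 0.0, -0.2]
finger_gap: 0.0854
```

>>> drive_tool(plan=[[[0.2,-2.6,3.15,0,0,0,1],[0.2,-2.6,3.15,0,0,0,1],[0.2,-2.6,3.15,0,0,0,1],[0.2,-2.6,3.15,0,0,0,1],[0.2,-2.6,3.15,0,0,0,1]]])

```text
clock: 1.4
tcp_pos: [0.5071, -0.0272, 0.2011]
orientation: [0.691, 0.149, 0.691, -0.148]
wrist_force: [1.1, 0.7, 0.2]
finger_gap: 0.0853
```

>>> drive_tool(plan=[[[0,0,0,-7.1,0,0,1],[0,0,0,-7.1,0,0,1],[0,0,0,-7.1,0,0,1],[0,0,0,-7.1,0,0,1],[0,0,0,-7.1,0,0,1]]])

```text
clock: 1.82
tcp_pos: [0.5066, -0.0254, 0.2009]
orientation: [0.703, -0.071, 0.704, 0.072]
wrist_force: [-0.4, -0.2, -0.3]
finger_gap: 0.0856
```

>>> drive_tool(plan=[[[0,0,0,-7.1,0,0,1],[0,0,0,-7.1,0,0,1],[0,0,0,-7.1,0,0,1],[0,0,0,-7.1,0,0,1],[0,0,0,-7.1,0,0,1]]])

```text
clock: 2.23
tcp_pos: [0.5066, -0.0251, 0.201]
orientation: [0.648, -0.283, 0.648, 0.283]
wrist_force: [0.8, 0.4, -0.1]
finger_gap: 0.0852
```

>>> drive_tool(plan=[[[0,0,0,-7.1,0,0,1],[0,0,0,-7.1,0,0,1],[0,0,0,-7.1,0,0,1],[0,0,0,-7.1,0,0,1],[0,0,0,-7.1,0,0,1]]])

```text
clock: 2.65
tcp_pos: [0.5065, -0.0251, 0.201]
orientation: [0.531, -0.467, 0.531, 0.467]
wrist_force: [-0.5, -1.1, 0.9]
finger_gap: 0.0853
```

>>> drive_tool(plan=[[[0,-1.67,-2.5,0,0,0,1],[0,-1.67,-2.5,0,0,0,1],[0,-1.67,-2.5,0,0,0,1],[1.5,0,0,0,0,0,1],[0,0,0,0,0,0,1]]])

```text
clock: 3.07
tcp_pos: [0.5457, -0.1073, 0.1837]
orientation: [0.532, -0.463, 0.534, 0.466]
wrist_force: [-0.5, 0.2, 0.0]
finger_gap: 0.0855
```

```bash
python3 - <<'E'
from h import *
s=env.get_state();print(s["tcp_pos"],s["joint_pos"],toolT(s))
im=env.read_camera("wrist"); cv2.imwrite("pics/wrist1.png",im[:,:,::-1])
E
```

```text
[ 0.5457 -0.1073  0.1837] [-0.3385  0.2978 -0.0928  1.1839  0.0001 -1.7721] [[-0.0034 -0.9906  0.1367  0.5457]
 [ 0.0013  0.1367  0.9906 -0.1073]
 [-1.      0.0036  0.0008  0.1837]
 [ 0.      0.      0.      1.    ]]
```

View pics/wrist1.png

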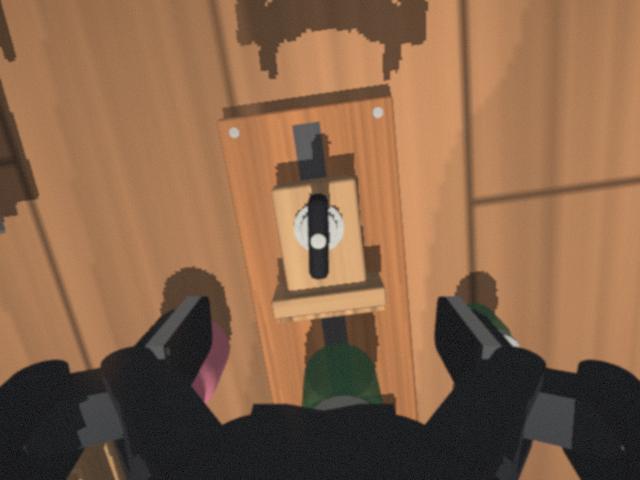

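```bash
python3 - <<'E'
from h import *
s=env.get_state();T=toolT(s)
for uv,z in(((318.5,241),.09),((317.5,198),.088),((318.5,276),.088)):
    p=onz("wrist",uv,z,T);print(p, 100*T[:3,:3].T@(p-T[:3,3]))
E
```

```text
[ 0.5486 -0.1066  0.09  ] [ 9.4523 -0.3853  0.0068]
[ 0.5453 -0.1348  0.088 ] [ 9.6489 -0.4439 -2.8327]
[ 0.5521 -0.0813  0.088 ] [ 9.6551 -0.3957  2.559 ]
```

>>> drive_tool(plan=[[[3.1,-0.3,0,0,0,0,1],[3.1,0,0,0,0,0,1],[3.1,0,0,0,0,0,1],[3.0,0,0,0,0,0,1],[0,0,0,0,0,0,1]]])

```text
clock: 3.53
tcp_pos: [0.5446, -0.1041, 0.0582]
orientation: [0.53, -0.462, 0.534, 0.469]
wrist_force: [-1.3, 0.9, -0.1]
finger_gap: 0.0857
```

>>> drive_tool(plan=[[[0,0,0,0,0,0,0.3],[0,0,0,0,0,0,0.1],[0,0,0,0,0,0,0],[0,0,0,0,0,0,0],[0,0,0,0,0,0,0]]], squeeze=50)

```text
clock: 3.95
tcp_pos: [0.5506, -0.1069, 0.0651]
orientation: [0.533, -0.466, 0.532, 0.464]
wrist_force: [0.0, 0.3, -0.8]
finger_gap: 0.0252
```

>>> drive_tool(plan=[[[0,0,0,0,0,0,0],[0,0,0,0,0,0,0],[0,0,0,0,0,0,0],[0,0,0,0,0,0,0],[0,0,0,0,0,0,0]]])

```text
clock: 4.37
tcp_pos: [0.5489, -0.1067, 0.0647]
orientation: [0.532, -0.465, 0.533, 0.465]
wrist_force: [-4.2, 0.2, 8.8]
finger_gap: 0.0128
```

```bash
python3 - <<'E'
from h import *
s=env.get_state();T=toolT(s);print(s["clock"],s["finger_gap"],s["wrist_force"],s["ft_torque"],s["joint_pos"]);print(T)
im=env.read_camera("wrist"); cv2.imwrite("pics/wrist2.png",im[:,:,::-1])
E
```

```text
4.3667 0.01281265282976902 [-4.2361  0.2389  8.7622] [0.072  0.9214 0.1841] [-0.3353  0.3879 -0.2737  0.9091 -0.0006 -1.7714]
[[-0.0001 -0.9909  0.1343  0.5489]
 [-0.0006  0.1343  0.9909 -0.1067]
 [-1.      0.     -0.0006  0.0647]
 [ 0.      0.      0.      1.    ]]
```

View pics/wrist2.png

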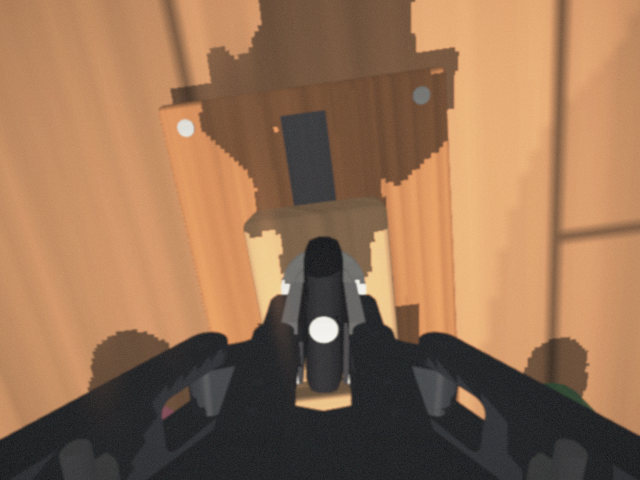

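>>> drive_tool(plan=[[[-0.2,0,0,0,0,0,0],[0,0.1,0.7,0,0,0,0],[0,0.1,0.8,0,0,0,0],[0,0.1,0.8,0,0,0,0],[0,0.1,0.7,0,0,0,0]]], squeeze=60)

```text
clock: 4.83
tcp_pos: [0.549, -0.0755, 0.0649]
orientation: [0.532, -0.465, 0.533, 0.465]
wrist_force: [-0.6, -2.3, -5.5]
finger_gap: 0.0127
```

>>> drive_tool(plan=[[[0,0.1,0.7,0,0,0,0],[0,0.1,0.6,0,0,0,0],[0,0.1,0.6,0,0,0,0],[0,0.07,0.5,0,0,0,0],[0,0,0,0,0,0,0]]])

```text
clock: 5.25
tcp_pos: [0.5491, -0.051, 0.065]
orientation: [0.532, -0.465, 0.532, 0.465]
wrist_force: [1.3, -2.4, -8.3]
finger_gap: 0.0125
```

```bash
python3 - <<'E'
from h import *
s=env.get_state();T=toolT(s);print(s["clock"],s["finger_gap"],s["wrist_force"],s["ft_torque"],s["joint_pos"]);print(T)
for n in ("scene","top"):
    im=env.read_camera(n)
    a=im[190:330,210:385] if n=="scene" else im[195:300,240:420]
    cv2.imwrite(f"pics/{n}2.png",cv2.resize(a,None,fx=4,fy=4,interpolation=cv2.INTER_CUBIC)[:,:,::-1])
E
```

```text
5.25 0.012537793169761235 [ 1.3046 -2.3757 -8.3378] [-0.3852 -0.2228  0.0063] [-0.2383  0.3746 -0.2936  0.9026  0.0002 -1.6753]
[[ 0.     -0.9911  0.1335  0.5491]
 [ 0.0002  0.1335  0.9911 -0.051 ]
 [-1.      0.      0.0002  0.065 ]
 [ 0.      0.      0.      1.    ]]
```

View pics/scene2.png

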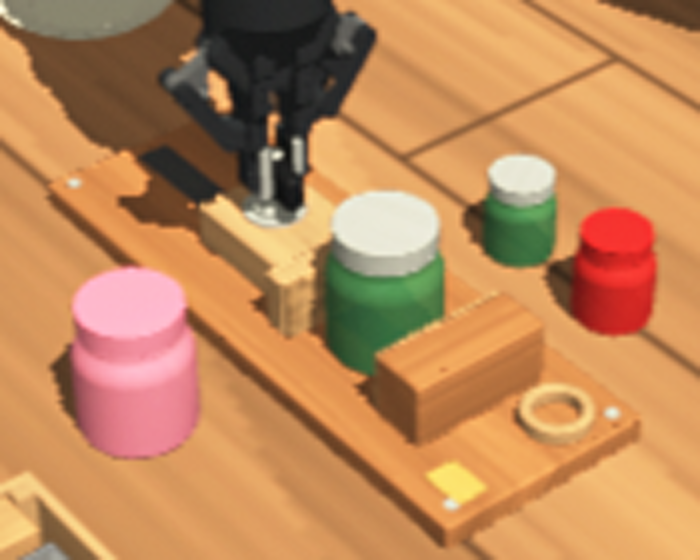

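View pics/top2.png

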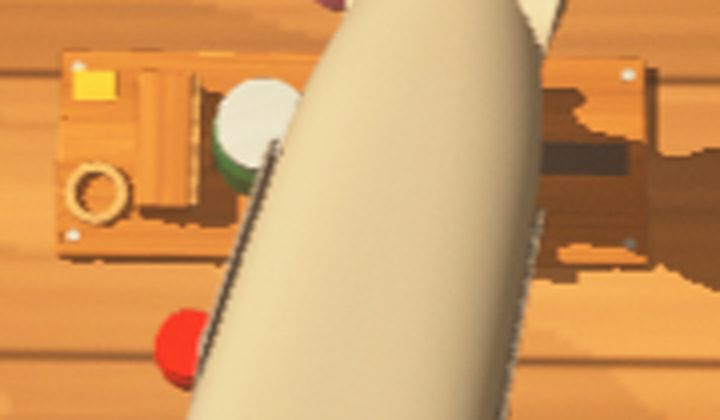

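>>> drive_tool(plan=[[[0.1,0.04,0.25,0,0,0,0],[0,0.03,0.25,0,0,0,0],[0,0,0,0,0,0,0],[0,0,0,0,0,0,0],[0,0,0,0,0,0,0]]])

```text
clock: 5.77
tcp_pos: [0.5491, -0.0476, 0.0649]
orientation: [0.533, -0.465, 0.533, 0.465]
wrist_force: [-1.4, -4.7, -1.5]
finger_gap: 0.0129
```

>>> drive_tool(plan=[[[0,0.02,0.15,0,0,0,0],[0,0,0,0,0,0,0],[0,0,0,0,0,0,0],[0,0,0,0,0,0,0],[0,0,0,0,0,0,0]]])

```text
clock: 6.18
tcp_pos: [0.5491, -0.0462, 0.0649]
orientation: [0.533, -0.465, 0.533, 0.465]
wrist_force: [-1.5, -5.4, -1.6]
finger_gap: 0.0126
```

>>> drive_tool(plan=[[[0,0.02,0.15,0,0,0,0],[0,0,0,0,0,0,0],[0,0,0,0,0,0,0],[0,0,0,0,0,0,0],[0,0,0,0,0,0,0]]])

```text
clock: 6.6
tcp_pos: [0.5491, -0.0448, 0.0649]
orientation: [0.532, -0.465, 0.533, 0.465]
wrist_force: [-1.6, -5.3, -1.3]
finger_gap: 0.0127
```

>>> drive_tool(plan=[[[0,0.02,0.15,0,0,0,0],[0,0,0,0,0,0,0],[0,0,0,0,0,0,0],[0,0,0,0,0,0,0],[0,0,0,0,0,0,0]]])

```text
clock: 7.02
tcp_pos: [0.5491, -0.0433, 0.0649]
orientation: [0.533, -0.465, 0.533, 0.465]
wrist_force: [-1.9, -4.4, -1.9]
finger_gap: 0.0129
```

>>> drive_tool(plan=[[[0,0.02,0.15,0,0,0,0],[0,0,0,0,0,0,0],[0,0,0,0,0,0,0],[0,0,0,0,0,0,0],[0,0,0,0,0,0,0]]])

```text
clock: 7.43
tcp_pos: [0.5491, -0.0419, 0.0649]
orientation: [0.532, -0.466, 0.533, 0.464]
wrist_force: [-2.2, -4.5, -2.2]
finger_gap: 0.0129
```

>>> drive_tool(plan=[[[0,0.02,0.1,0,0,0,0],[0,0,0,0,0,0,0],[0,0,0,0,0,0,0],[0,0,0,0,0,0,0],[0,0,0,0,0,0,0]]])

```text
clock: 7.85
tcp_pos: [0.5491, -0.0418, 0.0649]
orientation: [0.532, -0.466, 0.534, 0.464]
wrist_force: [-2.1, -9.6, -2.2]
finger_gap: 0.0129
```

>>> drive_tool(plan=[[[0,0,0,5,0,0,0],[0,0,0,5,0,0,0],[0,0,0,5,0,0,0],[0,0,0,5,0,0,0],[0,0,0,5,0,0,0]]], squeeze=80)

```text
clock: 8.27
tcp_pos: [0.5495, -0.0419, 0.065]
orientation: [0.621, -0.338, 0.622, 0.336]
wrist_force: [-1.1, -9.4, -2.3]
finger_gap: 0.0123
```

>>> drive_tool(plan=[[[0,0,0,5,0,0,0],[0,0,0,5,0,0,0],[0,0,0,5,0,0,0],[0,0,0,5,0,0,0],[0,0,0,0,0,0,0]]])

```text
clock: 8.68
tcp_pos: [0.5497, -0.0422, 0.065]
orientation: [0.671, -0.226, 0.671, 0.223]
wrist_force: [-0.1, -9.2, -3.2]
finger_gap: 0.0121
```

```bash
python3 - <<'E'
from h import *
s=env.get_state();T=toolT(s);print(s["clock"],s["finger_gap"],s["wrist_force"],s["ft_torque"],s["joint_pos"]);print(T,np.degrees(np.arctan2(T[1,1],T[0,1])))
E
```

```text
8.6833 0.012086009588486369 [-0.0691 -9.227  -3.182 ] [-1.9406  0.0697 -0.2233] [-0.2202  0.373  -0.2961  0.8994 -0.0037 -0.8651]
[[ 0.0015 -0.6011  0.7992  0.5497]
 [-0.0041  0.7991  0.6011 -0.0422]
 [-1.     -0.0041 -0.0013  0.065 ]
 [ 0.      0.      0.      1.    ]] 126.95096731119055
```

>>> drive_tool(plan=[[[0,0,0,4,0,0,0],[0,0,0,4,0,0,0],[0,0,0,4,0,0,0],[0,0,0,4,0,0,0],[0,0,0,0,0,0,0]]])

```text
clock: 9.1
tcp_pos: [0.5499, -0.0424, 0.065]
orientation: [0.696, -0.131, 0.695, 0.127]
wrist_force: [0.2, -10.0, -3.3]
finger_gap: 0.0121
```

>>> drive_tool(plan=[[[0,0,0,3,0,0,0],[0,0,0,3,0,0,0],[0,0,0,3,0,0,0],[0,0,0,3,0,0,0],[0,0,0,0,0,0,0]]])

```text
clock: 9.52
tcp_pos: [0.5499, -0.0426, 0.065]
orientation: [0.705, -0.058, 0.704, 0.054]
wrist_force: [0.6, -10.7, -3.3]
finger_gap: 0.0126
```

```bash
python3 - <<'E'
from h import *
s=env.get_state();T=toolT(s);print(s["clock"],s["finger_gap"],s["wrist_force"],s["ft_torque"],s["joint_pos"]);print(T,np.degrees(np.arctan2(T[1,1],T[0,1])))
E
```

```text
9.5167 0.012596322443637826 [  0.6126 -10.6922  -3.265 ] [-2.3253  0.1109  0.1355] [-0.2203  0.3731 -0.2959  0.8991 -0.0045 -0.3785]
[[ 0.0017 -0.1575  0.9875  0.5499]
 [-0.005   0.9875  0.1575 -0.0426]
 [-1.     -0.0052  0.0009  0.065 ]
 [ 0.      0.      0.      1.    ]] 99.06054111795983
```

>>> drive_tool(plan=[[[0,0,0,3,0,0,0],[0,0,0,3,0,0,0],[0,0,0,0,0,0,0],[0,0,0,0,0,0,0],[0,0,0,0,0,0,0]]])

```text
clock: 9.93
tcp_pos: [0.5499, -0.0425, 0.0651]
orientation: [0.707, -0.023, 0.706, 0.019]
wrist_force: [-0.2, -11.6, -3.3]
finger_gap: 0.0122
```

```bash
python3 - <<'E'
from h import *
s=env.get_state();T=toolT(s);print(s["clock"],s["finger_gap"],s["wrist_force"],s["ft_torque"],s["joint_pos"]);print(T,np.degrees(np.arctan2(T[1,1],T[0,1])))
im=env.read_camera("wrist"); cv2.imwrite("pics/wrist3.png",im[:,:,::-1])
im=env.read_camera("scene")[190:330,210:385]; cv2.imwrite("pics/scene3.png",cv2.resize(im,None,fx=4,fy=4,interpolation=cv2.INTER_CUBIC)[:,:,::-1])
E
```

```text
9.9333 0.012192680475105175 [ -0.1875 -11.5677  -3.3076] [-2.5091  0.2271  2.3364] [-0.2198  0.373  -0.2958  0.8992 -0.0052 -0.2803]
[[ 0.0016 -0.0604  0.9982  0.5499]
 [-0.0057  0.9982  0.0604 -0.0425]
 [-1.     -0.0058  0.0013  0.0651]
 [ 0.      0.      0.      1.    ]] 93.46248385219066
```

View pics/wrist3.png

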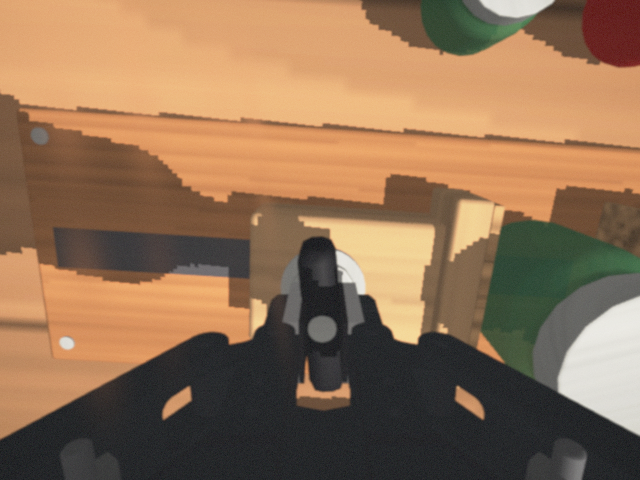

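View pics/scene3.png

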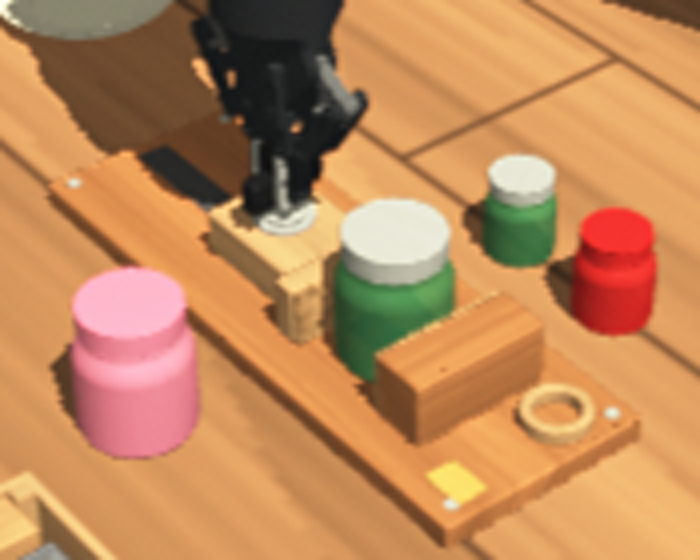

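>>> drive_tool(plan=[[[0,-0.08,0,0,0,0,0],[0,0,0,0,0,0,0.2],[0,0,0,0,0,0,0.35],[0,0,0,0,0,0,0.45],[0,0,0,0,0,0,0.45]]])

```text
clock: 10.45
tcp_pos: [0.5494, -0.0402, 0.0649]
orientation: [0.707, -0.02, 0.706, 0.021]
wrist_force: [0.4, 0.1, 0.2]
finger_gap: 0.0385
```

```bash
python3 - <<'E'
from h import *
s=env.get_state();T=toolT(s);print(s["clock"],s["finger_gap"],s["wrist_force"],s["ft_torque"],T[:3,3])
im=env.read_camera("wrist"); cv2.imwrite("pics/wrist4.png",im[:,:,::-1])
E
```

```text
10.45 0.038514348828652435 [0.4131 0.0993 0.1559] [-0.0573 -0.0104  0.0157] [ 0.5494 -0.0402  0.0649]
```

View pics/wrist4.png

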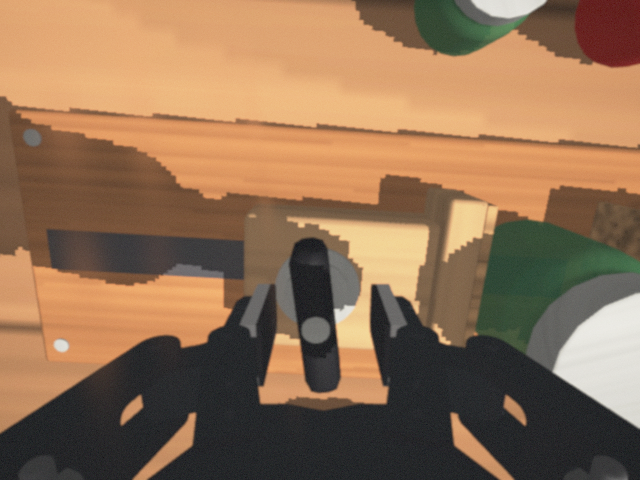

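>>> drive_tool(plan=[[[-2,0,0,0,0,0,0.45],[-3.5,0,0,0,0,0,0.45],[-4,0,0,0,0,0,0.45],[-4,0,0,0,0,0,0.45],[-2,0,0,0,0,0,0.45]]])

```text
clock: 10.92
tcp_pos: [0.5506, -0.0406, 0.2246]
orientation: [0.709, -0.021, 0.705, 0.02]
wrist_force: [0.4, 0.2, 0.6]
finger_gap: 0.0387
```

>>> drive_tool(plan=[[[0,-4,0,0,0,0,0.45],[0,-4,0,0,0,0,0.45],[0,-4,0,0,0,0,0.45],[0,-4,0,0,0,0,0.45],[0,-4,0,0,0,0,0.45]]])

```text
clock: 11.33
tcp_pos: [0.5605, -0.2416, 0.2198]
orientation: [0.707, -0.02, 0.706, 0.021]
wrist_force: [1.3, -0.1, 1.0]
finger_gap: 0.0384
```

>>> drive_tool(plan=[[[0,-4,0,0,0,0,0.45],[0,-3,0,0,0,0,0.45],[0,0,0,0,0,0,0.45],[0,0,0,0,0,0,0.45],[0,0,0,0,0,0,0.45]]])

```text
clock: 11.75
tcp_pos: [0.5642, -0.3097, 0.2191]
orientation: [0.707, -0.02, 0.707, 0.021]
wrist_force: [0.4, -0.1, 0.7]
finger_gap: 0.0386
```

```bash
python3 - <<'E'
from h import *
for n in ("scene","top"):
    im=env.read_camera(n)
    a=im[190:330,210:385] if n=="scene" else im[195:300,240:420]
    f=4 if n=="scene" else 4.4
    cv2.imwrite(f"pics/{n}5.png",cv2.resize(a,None,fx=f,fy=f,interpolation=cv2.INTER_CUBIC)[:,:,::-1])
    cv2.imwrite(f"pics/{n}5f.png",im[:,:,::-1])
E
```

```text
(no output)
```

View pics/scene5.png

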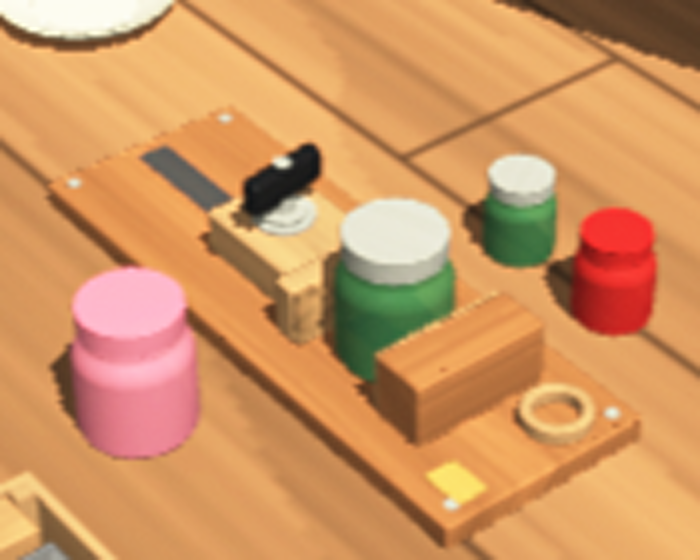

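View pics/top5.png

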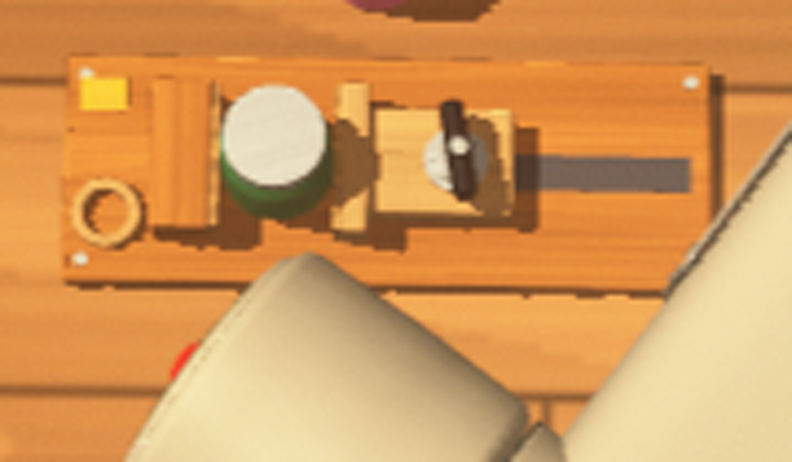

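View pics/scene5f.png

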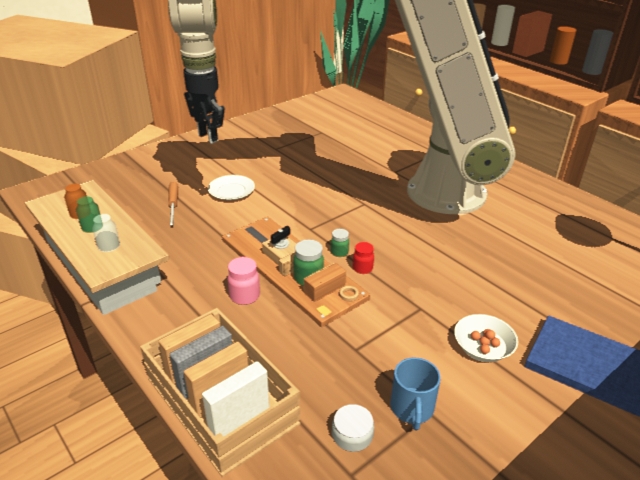

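```bash
python3 - <<'E'
from h import *
t=lambda u,v:(240+u/4.4,195+v/4.4)
cen=np.array([.5455,-.0042])
f=lambda u,v,z:onz("top",t(u,v),z)[:2]-cen
print("jaw before",f(447,86,.056),f(444,233,.056),"after",f(340,84,.056),f(332,230,.056))
print("cap",f(459,145,.088),"was",f(570,148,.088)); print("lid",f(274.5,135.5,.103),"left/right",f(221,135,.103),f(328,135,.103),"fixed",f(218,82,.062))
a,b=f(451,101,.088),f(467,199,.088); print("bar",a,b,"knob rad",np.arctan2((a-b)[0],0)*0+np.pi/2-np.arctan2((a-b)[0]*0+(a-b)[1],(a-b)[0]))
print(env.get_state()["clock"],env.get_state()["joint_pos"])
E
```

```text
jaw before [ 0.0452 -0.0336] [-0.0432 -0.0323] after [0.0457 0.0296] [-0.0422  0.0332]
cap [ 0.0023 -0.0395] was [ 0.0012 -0.1033]
lid [0.0032 0.0664] left/right [0.0032 0.097 ] [0.0039 0.0359] fixed [0.0447 0.1014]
bar [ 0.0283 -0.0348] [-0.0294 -0.0442] knob rad 1.4090905124321922
11.85 [-0.6255  0.4535  0.2238  1.3414  0.0005 -0.6841]
```

```bash
python3 - <<'E'
from h import *
print(env.hand_in())
E
```

```text
the job is handed in; nothing more can be done
None
```

I clamped the green jar and locked the jaw, then handed the job in at about 12 s of the 38 s allowed. The hand-in gives no verdict, so the result rests on my own checks.

**What I did:** I gripped the knob's T-bar and slid the jaw about 64 mm along the track. I stopped when the jar met the fixed cork: the push force rose from about 4.5 N to 9.6 N and the jaw stopped moving. I then turned the knob clockwise until the torque jumped to about 2.3 N·m at the stop. Last, I released the bar, lifted clear and moved the arm away.

**Final camera checks:**

| Quantity | Measured | Required |
|---|---|---|
| Jaw travel | about 0.0905 m | 0.087–0.094 m |
| Jar x from the board's middle line | +3 mm | within 35 mm |
| Jar y on the board | 66 mm | 58–74 mm |
| Knob angle | about 1.4 rad | above 1.2 rad |

- **Jar:** it looks upright and untilted in the pictures; I did not measure its tilt.
- **Things to leave alone:** the gauge ring, marble dish and saucer look unmoved by eye.

**Disagreements:**
- The gripper ended about 6° past the stop angle, because the bar slipped a little in the fingers. The bar itself read 1.41 rad in the top view.
- The two ends of the sliding cork's edge gave y values 3.6 mm apart in the top picture, which I put down to reading error in the blurred edge. The travel figure comes from the knob's white cap instead.

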